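# Gauge two bushings, then hold the clock's back flap at its balance point

### The arm

A 6-joint arm with a two-finger parallel gripper is mounted at the origin on the work surface. World frame = base frame: x ahead of the robot, y to its left, z up, the work surface at z = 0. Lengths are in m, angles in rad, forces in N, time in s.
With the tool pointing down it reaches from about 0.275 to 1 m from the base axis. Payload 8.4 kg.
Tool frame: the origin (TCP) lies at the very end of the fingers, on their centre line; the grasp point (between the pads) lies 19 mm behind it; z points along the fingers, y is the direction in which the jaws open and shut (so a half turn about z gives the same grasp; the last joint's range is limited). The gripper opens to 85 mm and grips with 20 to 120 N. Pads are 22 mm wide; open, the fingers measure 114 mm over their backs; the gripper's body (76 mm by 85 mm) begins 54 mm behind the grasp point. The pads swing forward as they close: fully open they stand 13 mm farther back than shut.
Start: joints at [1.166, 0.353, 1.633, -0, 1.155, -0.002], TCP at [0.245, 0.575, 0.231] pointing down, gripper open.
Joint ranges: [-2.63, 2.63], [-0.92, 2.1], [0.06, 2.66], [-1.3, 4.44], [0, 2.69], [-3.02, 3.02]. Speed limits (rad/s): [2.22, 2.22, 2.79, 3.14, 3.14, 3.14].

### API

Orientations are given as a unit quaternion [w, x, y, z].
In Python, from station import env gives the robot as it stands.
- The arm moves only by the tool send_rows, never from a script. Its argument "commands" is text: rows parted by semicolons, each of 6 numbers parted by spaces: the shift along the tool's x, y, z in m, then the turn, a rotation vector about the tool's x, y, z in rad. In form: tx ty tz wx wy wz; .... A call has 1 to 5 rows; each row shifts and turns the commanded pose from where the row before left it, along the tool's axes as they then stand; what a row does not reach is not made up. A row lasts 1/10 s, in which the tool goes at most 50 mm and 8.59 degrees, less where a joint would pass 70% of its speed; a pose out of reach is approached as far as the arm can. A call with a gripper value outside its range is refused whole. "gripper" is the opening, from 0 (shut) to 1 (fully open), set as the call begins (left out, the last holds). The fingers move at their own pace and stop on an object; "force" is the grip in N (left out, the last holds). Time passes only in rows, so rows that do not move let the fingers close. It gives the time, the measured TCP pose, the force and the opening at its end, in the units of the state.
- env.state(): the state, without advancing time (a new reading comes with each control period).
- env.snapshot(name): name is "side" or "top" or "wrist"; returns a dict with "image" (480x640x3 uint8, red, green, blue), "intrinsics" (3x3 intrinsics, pixels), "extrinsics" (4x4, takes a point from camera to world coordinates); the wrist camera has in their place "T_tool_cam" (4x4, takes a point from camera to tool coordinates, whose origin is the TCP and whose axes are the flange's). Camera axes: x right, y up, looking along -z (the intrinsics and any distortion apply to the point x, -y, -z); pixel columns grow to the right and rows downward; lengths in m; the calibration is good to about 2 mm. A picture is of the moment at which its call begins: read the wrist's pose just before it. There is no depth.
- env.sign_off(): hands the job in, once; it reports no verdict.
Trained networks look in a picture, given as the dict that the camera call returned (one of the last four; its "shot" number tells which), for a name from the list of things; names that differ only in an ending like _2 or _b are one class to them, and where a whole thing is asked for, a point or a joint stands for the part that bears it (a point fixed in the world has none). Each returns a list of dicts, best first, with "score" (0 to 1); they miss things now and then, are a little off and sometimes report something else, mostly with a low value. They report only what shows in the picture. A call takes as long as a camera call. They do not tell look-alikes from the thing itself.
- env.spot_in(picture, query): "location" ([column, row] in pixels, amid what is visible of it).
- env.tip_of(picture, query): "location" ([column, row] in pixels: a listed point, or the origin of a listed thing).
The state is a dict: "clock": time; "qpos": joint angles; "qd": joint speeds; "effort": joint torques, N m; "ee_pos": TCP position; "tool_rot": TCP orientation; "contact_force": force on the tool from outside, world axes, zero at the start; "torque": the same for the moment, N m; "gripper_width": finger opening in m.
Only numpy, scipy, OpenCV 4.12 (cv2) and the standard library are available. Lean on these libraries where they do the work, as an engineer would, in place of code of your own. Each camera call takes 0.05 s, during which the arm holds its last target. There are 200 camera calls.

### The job

I am rebushing this cuckoo clock: first find which of the two brass bushings fits the upright gauge pin, leave that one pushed fully down on the pin, and put the one that does not fit into the small open wooden tray. Then take the knob of the clock's hinged back flap, swing the flap up to the point a little past upright where it balances, without ever letting it fall over backwards, and finish still gripping it there, steady, so that I can reach inside. Leave everything else on the bench where it is.

Things in the scene. Friction and masses are not known exactly. Their poses are not given: they have to be found in the camera images.
- case: wooden house-shaped clock case lying on its face, fixed, back up, gabled roof end away from the robot. Box 150 (own x, -75 to +75) by 190 (y) mm, top 100 mm above the bench; dark roof boards beyond x = +60 reach x = +195, |y| = 130, 118 mm high. Origin: on the bench under the middle of the box; x points to the gable, z up.
- flap (a joint): back flap's hinge angle (rad): 0 shut and level (the start), 1.571 upright, 2.5 fallen over backwards. Wooden panel 150 mm (hinge to free edge) x 186 x 8 mm with an iron block under it, 0.5 kg. It balances at 1.72 rad, 9 degrees past upright, leaning towards the gable. Almost no friction: let go below that it falls shut, beyond that over backwards.
- flap_knob (a point): grip point of the flap's knob, a dark wooden bar 20 wide, 16 thick, 56 mm long, standing out of the middle of the flap's free edge in its plane. In the bar's middle, 34 mm from the edge, 184 mm from the hinge axis; turns with the flap. Shut: 105 mm above the bench, bar along the case's -x. Pinch it across the case's y; it turns between the fingers as the flap swings.
- flap_hinge (a point): point on the flap's hinge axis at its middle, at the case's x = +75 mm, 105 mm above the bench. The axis is level, along the case's y. Fixed.
- gauge: gauge: steel block 60 x 60 x 15 mm fixed to the bench, with a steel pin 12 mm in diameter standing 45 mm out of the middle of its top (chamfered tip, 60 mm above the bench). Origin: middle of its underside, under the pin.
- pin_foot (a point): the foot of the gauge pin: on the pin's axis, on the top face of the block, 15 mm above the bench, z up. A bushing fully home stands on this face.
- bushing_a: loose brass bushing: plain tube, outside 26 mm, height 36 mm, bore 15 mm (it fits the pin), standing upright on the bench. About 0.11 kg. Origin: middle of its underside, z along the tube.
- bushing_a_mid (a point): centre of bushing_a, 18 mm above its underside, on its axis.
- bushing_b: loose brass bushing: the same outside, 26 mm by 36 mm high, but bore 9 mm (it does not go on the pin), standing upright on the bench. About 0.14 kg. Origin: middle of its underside, z along the tube. Which bushing stands at which place changes.
- bushing_b_mid (a point): centre of bushing_b, 18 mm above its underside, on its axis.
- tray: small open wooden tray fixed to the bench, outside 100 (own x) by 130 (y) mm, 28 mm high, walls and floor 5 mm thick, empty. Origin: middle of its underside.
- gear: brass gear wheel lying flat, 36 mm across, 6 mm thick, 14 mm high at its arbor, between the two places of the bushings. Origin: middle of underside. A bystander, loose: leave it where it is.
- oil: little amber oil bottle, 26 mm across, 60 mm high. Origin: middle of underside. A bystander, loose: leave it where it is.
- spool: metal wire spool standing on end, 42 mm across, 36 mm high. Origin: middle of underside. A bystander, loose: leave it where it is.
- hammer: small hammer, 220 mm long, lying on the bench. Its x runs along the handle to the head. A bystander, loose: leave it where it is.
- screwdriver: screwdriver, 160 mm long, lying on the bench near the robot. Its x runs from handle to tip. A bystander, loose: leave it where it is.
- glue: white glue bottle, 40 mm across, 100 mm high. Origin: middle of underside. A bystander, loose: leave it where it is.
- tin: flat yellow round tin, 60 mm across, 26 mm high. Origin: middle of underside. A bystander, loose: leave it where it is.
Things that resemble listed ones, but are neither listed nor needed, are in the scene too. What is shaped like the bushing_a but blue, turquoise or white is not meant.

How it is judged:
By the outcome, as a careful person would: the job done as asked, in the order asked, and still so for the second after the job is handed in, while the arm keeps its last pose, push and grip.
It also fails if it takes over 72 s, if anything falls off the work surface, if the arm or the gripper's body presses on something with over 40 N, if the wrist force passes 120 N, or if a joint passes its speed limit or range.

## Working session

There is one attempt and no reset: what is moved stays moved. The work goes in short steps, Python scripts to look and compute and a tool call to move; the robot and the scene stay as the last step left them, time stands still between calls to the robot, and variables do not carry over. Pictures are saved under pics/ and viewed, about 8 in all and at most 12, crops included, and the job is handed in when it is done.

Besides the shell and the picture viewer there is one more tool, called after "Request:" by a JSON object that holds its "api" and its "payload". send_rows: Moves the arm, as the interface text tells. Its arguments: {"type":"object","properties":{"commands":{"type":"string"},"gripper":{"type":"number"},"force":{"type":"number"}},"required":["commands"]}

```bash
mkdir -p pics; ls; cat > h.py <<'E'
import numpy as np, cv2
from station import env
from scipy.spatial.transform import Rotation as R
def rot(q): return R.from_quat([q[1],q[2],q[3],q[0]])
def ext(p,st=None):
    if 'extrinsics' in p: return np.array(p['extrinsics'])
    st=st or env.state(); T=np.eye(4); T[:3,:3]=rot(st['tool_rot']).as_matrix(); T[:3,3]=st['ee_pos']
    return T@np.array(p['T_tool_cam'])
def ray(p,px,E):
    K=np.array(p['intrinsics']); d=np.linalg.inv(K)@[px[0],px[1],1]; d=np.array([d[0],-d[1],-d[2]])
    return E[:3,3],E[:3,:3]@d
def onz(p,px,z,E):
    o,d=ray(p,px,E); return o+d*(z-o[2])/d[2]
def proj(p,X,E):
    c=np.linalg.inv(E)@np.r_[X,1]; K=np.array(p['intrinsics']); u=K@[c[0],-c[1],-c[2]]; return u[:2]/u[2]
E
python3 - <<'E'
from h import *
np.set_printoptions(precision=3,suppress=True)
s=env.state(); print(s)
for c in('top','side'):
    p=env.snapshot(c); cv2.imwrite(f'pics/{c}0.png',p['image'][:,:,::-1]); E=ext(p)
    print(c,[k for k in p if k!='image'],E[:3,3])
    for n,z in(('bushing_a',0),('gauge',0),('pin_foot',.015),('tray',0),('case',0),('flap_knob',.105),('flap_hinge',.105),('gear',0),('oil',0),('spool',0),('hammer',0),('screwdriver',0),('glue',0),('tin',0)):
        for d in env.tip_of(p,n)[:5]:
            if d['score']>.2: print(n,round(d['score'],2),np.round(d['location']),onz(p,d['location'],z,E))
E
```

```text
pics
{'clock': 0.0, 'qpos': array([ 1.166,  0.354,  1.634,  0.   ,  1.155, -0.002]), 'qd': array([ 0.001,  0.   ,  0.   ,  0.   ,  0.001, -0.002]), 'effort': array([ -0.   , -60.525, -34.207,  -0.   ,   0.009,   0.   ]), 'ee_pos': array([0.245, 0.575, 0.231]), 'tool_rot': array([-0.   ,  0.2  ,  0.98 , -0.001]), 'contact_force': array([-0.023, -0.219,  0.952]), 'torque': array([-0.013, -0.004,  0.026]), 'gripper_width': 0.08541813941824793}
top ['intrinsics', 'extrinsics', 'shot'] [0.346 0.116 1.188]
bushing_a 0.65 [372. 352.] [0.374 0.028 0.   ]
bushing_a 0.56 [264. 318.] [0.454 0.246 0.   ]
bushing_a 0.46 [338. 298.] [0.487 0.091 0.   ]
bushing_a 0.45 [348. 327.] [0.427 0.074 0.   ]
bushing_a 0.45 [369. 298.] [0.484 0.026 0.   ]
gauge 0.96 [328. 256.] [0.577 0.108 0.   ]
pin_foot 0.65 [327. 256.] [0.575 0.11  0.015]
pin_foot 0.59 [179. 329.] [0.438 0.417 0.015]
tray 0.75 [232. 256.] [0.587 0.31  0.   ]
case 0.68 [330. 255.] [0.58  0.103 0.   ]
case 0.55 [487. 273.] [ 0.525 -0.224  0.   ]
flap_knob 0.86 [490. 316.] [ 0.428 -0.19   0.105]
flap_hinge 0.59 [512. 224.] [ 0.603 -0.252  0
[... 727 characters left out ...]
0.58   0.097 -0.   ]
pin_foot 0.79 [320. 251.] [0.578 0.108 0.015]
tray 0.66 [293. 332.] [0.59  0.314 0.   ]
case 0.94 [360. 170.] [ 0.533 -0.233  0.   ]
flap_knob 0.63 [400. 149.] [ 0.434 -0.192  0.105]
flap_hinge 0.72 [334. 128.] [ 0.611 -0.258  0.105]
flap_hinge 0.52 [371. 285.] [0.456 0.261 0.105]
gear 0.73 [359. 170.] [ 0.535 -0.234  0.   ]
gear 0.68 [372. 284.] [ 0.456  0.165 -0.   ]
spool 0.95 [371. 396.] [0.431 0.413 0.   ]
spool 0.21 [209. 285.] [0.787 0.234 0.   ]
hammer 0.8 [212. 285.] [0.78  0.233 0.   ]
hammer 0.48 [244. 230.] [0.767 0.059 0.   ]
screwdriver 0.66 [397. 220.] [ 0.42  -0.045  0.   ]
glue 0.92 [286. 426.] [0.559 0.491 0.   ]
tin 0.86 [244. 229.] [0.767 0.056 0.   ]
```

```bash
python3 - <<'E'
import cv2,numpy as np
t=cv2.imread('pics/top0.png'); s=cv2.imread('pics/side0.png')
a=cv2.resize(t[130:400,110:560],(800,480),interpolation=cv2.INTER_CUBIC); cv2.imwrite('pics/t1.png',a)
b=cv2.resize(s[110:350,180:500],(800,600),interpolation=cv2.INTER_CUBIC); cv2.imwrite('pics/s1.png',b)
E
```

```text
(no output)
```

View pics/t1.png

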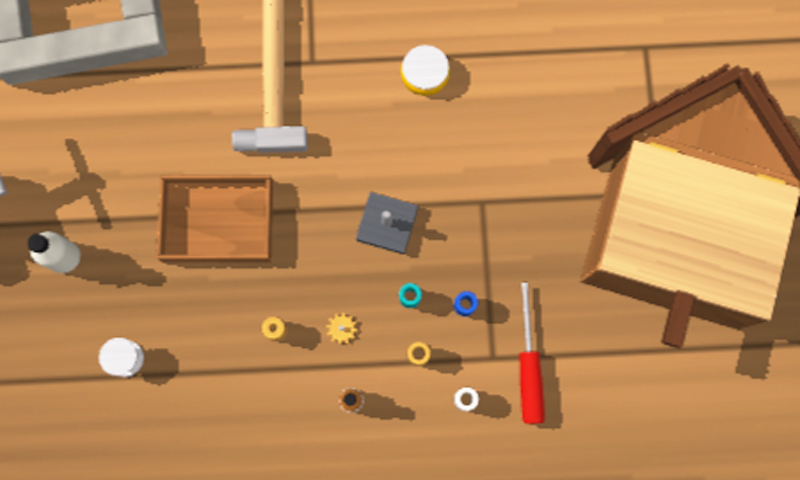

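View pics/s1.png

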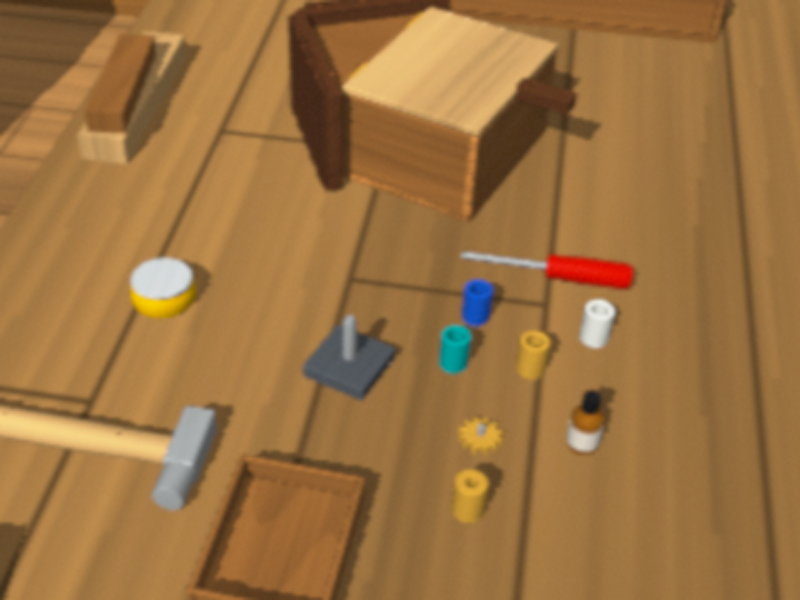

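The pictures show two brass bushings: one at top crop (273,327), about (0.456, 0.245), whose bore looks small, and one at (418,352), about (0.427, 0.074), whose bore looks large. The tray is at (215,218), the gauge at (388,222) and the knob at (678,318). Next I'll take a close look with the wrist camera, with the jaws turned along world y.

Request:
{"api": "send_rows", "payload": {"commands": "-0.0 -0.05 0 0 0 -0.1; 0 -0.05 0 0 0 -0.1; 0 -0.05 0 0 0 -0.1; 0 -0.05 0 0 0 -0.1; 0 -0.05 0 0 0 0", "gripper": 0.6, "force": 40}}

```text
clock: 2.0
ee_pos: [0.1943, 0.3307, 0.2311]
tool_rot: [0.0, -0.001, 1.0, 0.0]
contact_force: [-0.2, 0.5, 0.5]
gripper_width: 0.0513
```

Request:
{"api": "send_rows", "payload": {"commands": "-0.03 -0.04 0 0 0 0; -0.03 -0.04 0 0 0 0; -0.03 -0.04 0 0 0 0; 0 0 0 0 0 0; 0 0 0 0 0 0"}}

```text
clock: 2.5
ee_pos: [0.2856, 0.2113, 0.2315]
tool_rot: [0.0, 0.004, 1.0, 0.0]
contact_force: [0.2, 0.1, -0.7]
gripper_width: 0.0509
```

```bash
cat > w.py <<'E'
from h import *
import sys
np.set_printoptions(precision=4,suppress=True)
# usage: w.py name  query:z ...
s=env.state(); p=env.snapshot('wrist'); E=ext(p,s); cv2.imwrite(f'pics/{sys.argv[1]}.png',p['image'][:,:,::-1])
M=rot(s['tool_rot']).as_matrix()
print('clk',s['clock'],'tcp',s['ee_pos'],'x',M[:,0],'y',M[:,1],'z',M[:,2],'w',s['gripper_width'],'cam',E[:3,3],'f',s['contact_force'])
for a in sys.argv[2:]:
    n,z=a.split(':')
    for d in env.tip_of(p,n)[:5]:
        if d['score']>.3:
            X=onz(p,d['location'],float(z),E); print(n,round(d['score'],2),np.round(d['location'],1),X,'tool',M.T@(X-s['ee_pos']))
E
python3 w.py w1 bushing_a_mid:.018 pin_foot:.015 gear:0 tray:0 oil:0; python3 -c "
from h import *; p=env.snapshot('wrist'); print(p['T_tool_cam'].round(4),p['intrinsics'])"
```

```text
clk 2.5 tcp [0.2856 0.2113 0.2315] x [-1.      0.0074 -0.0004] y [0.0074 1.     0.0006] z [ 0.0004  0.0006 -1.    ] w 0.05093688055490753 cam [0.2038 0.2118 0.3751] f [ 0.226   0.0868 -0.6722]
bushing_a_mid 0.94 [118.4 285. ] [0.3671 0.0279 0.018 ] tool [-0.0828 -0.183   0.2134]
bushing_a_mid 0.91 [129.6 381.5] [0.4723 0.0228 0.018 ] tool [-0.188  -0.1873  0.2135]
bushing_a_mid 0.73 [183.6 334.3] [0.4191 0.0822 0.018 ] tool [-0.1344 -0.1282  0.2135]
pin_foot 0.59 [229.2 460.5] [0.5765 0.1139 0.015 ] tool [-0.2915 -0.0954  0.2166]
gear 0.65 [281.  357.1] [0.4573 0.1726 0.    ] tool [-0.1719 -0.0375  0.2316]
tray 0.85 [408.3 459. ] [0.5915 0.3112 0.    ] tool [-0.3051  0.102   0.2317]
oil 0.76 [266.4 281.6] [0.3728 0.1615 0.    ] tool [-0.0875 -0.0493  0.2315]
[[ 9.000e-04  9.492e-01  3.147e-01  8.180e-02]
 [ 1.000e+00 -6.000e-04 -1.100e-03  0.000e+00]
 [-9.000e-04  3.147e-01 -9.492e-01 -1.436e-01]
 [ 0.000e+00  0.000e+00  0.000e+00  1.000e+00]] [[425.28200341   0.         318.18864454]
 [  0.         425.28200341 237.35661111]
 [  0.           0.           1.        ]]
```

View pics/w1.png

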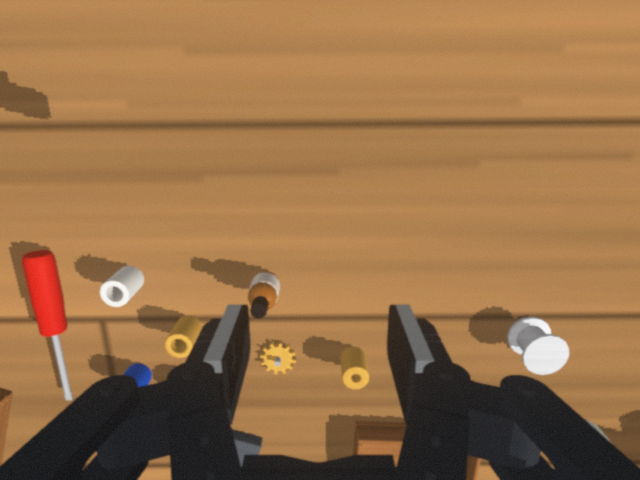

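The wrist view shows the bores clearly. The brass bushing at (183,337) has the large bore, so it is bushing_a; the one at (355,370) has the small bore, so it is bushing_b. I'll move over bushing_a.

Request:
{"api": "send_rows", "payload": {"commands": "-0.029 -0.033 0.010 0 0 0; -0.029 -0.033 0.010 0 0 0; -0.029 -0.033 0.010 0 0 0; -0.029 -0.033 0.010 0 0 0; 0 0 0 0 0 0"}}

```text
clock: 3.35
ee_pos: [0.4027, 0.0776, 0.1904]
tool_rot: [0.0, 0.002, 1.0, -0.001]
contact_force: [-0.1, -0.3, 0.2]
gripper_width: 0.051
```

```bash
python3 w.py w2 bushing_a:0 bushing_a_mid:.018 pin_foot:.015
```

```text
clk 3.35 tcp [0.4027 0.0776 0.1904] x [-1.      0.005  -0.0001] y [ 0.005   1.     -0.0011] z [ 0.0001 -0.0011 -1.    ] w 0.050995310258116766 cam [0.321  0.0781 0.334 ] f [-0.1252 -0.2765  0.2267]
bushing_a 0.94 [324.7 223. ] [0.4194 0.083  0.    ] tool [-0.0166  0.0057  0.1904]
bushing_a 0.91 [519.2 265.2] [0.4572 0.2475 0.    ] tool [-0.0536  0.1704  0.1902]
bushing_a 0.75 [257.9 284.9] [0.4745 0.0257 0.    ] tool [-0.072  -0.0514  0.1905]
bushing_a 0.72 [331.8 297.5] [0.4868 0.0892 0.    ] tool [-0.0839  0.0123  0.1904]
bushing_a 0.58 [260.1 158.4] [0.3667 0.0326 0.    ] tool [ 0.0358 -0.0449  0.1904]
bushing_a_mid 0.84 [335.  308.2] [0.4876 0.0914 0.018 ] tool [-0.0848  0.0144  0.1724]
bushing_a_mid 0.76 [254.2 159.7] [0.3652 0.0307 0.018 ] tool [ 0.0374 -0.0469  0.1724]
bushing_a_mid 0.68 [324.7 227.5] [0.4177 0.0828 0.018 ] tool [-0.0149  0.0054  0.1724]
pin_foot 0.84 [357.4 395.7] [0.5773 0.1124 0.015 ] tool [-0.1743  0.0359  0.1754]
```

View pics/w2.png

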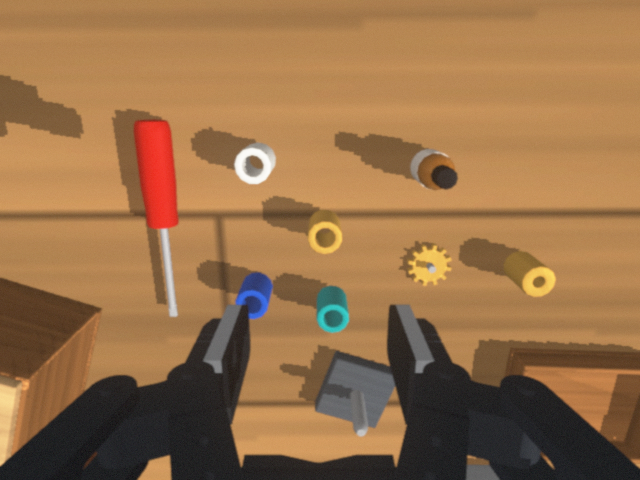

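```bash
python3 - <<'E'
from h import *
np.set_printoptions(precision=4,suppress=True)
im=cv2.imread('pics/w2.png'); hsv=cv2.cvtColor(im,cv2.COLOR_BGR2HSV)
s=env.state(); p=env.snapshot('wrist'); E=ext(p,s)
for (x0,y0,x1,y1) in((295,200,355,265),(495,240,565,305)):
    m=cv2.inRange(hsv[y0:y1,x0:x1],(18,150,150),(32,255,255)) 
    m0=m
    c,h=cv2.findContours(m0,cv2.RETR_CCOMP,cv2.CHAIN_APPROX_NONE)
    for i,k in enumerate(c):
        if len(k)>8:
            e=cv2.fitEllipse(k); ctr=np.array(e[0])+[x0,y0]; print(h[0][i][3],ctr,e[1],onz(p,ctr,.036,E))
    cv2.imwrite('pics/m%d.png'%x0,m)
for px in((361,431),(362,430)): print(onz(p,px,.06,E))
E
```

```text
-1 [324.8231 234.493 ] (34.37119674682617, 37.759578704833984) [0.4147 0.0861 0.036 ]
4 [324.2926 236.5163] (17.94843864440918, 19.067445755004883) [0.4163 0.0857 0.036 ]
-1 [538.0348 280.9003] (29.02075958251953, 34.37628936767578) [0.4523 0.2497 0.036 ]
0 [538.5457 281.2812] (9.124307632446289, 12.275473594665527) [0.4526 0.2501 0.036 ]
[0.5725 0.1154 0.06  ]
[0.5715 0.1161 0.06  ]
```

```bash
cat >> h.py <<'E'
def flat(s,yaw=None):
    """state with orientation made exactly pointing down"""
    s=dict(s); M=rot(s['tool_rot']).as_matrix(); a=np.arctan2(M[1,1],M[0,1]) if yaw is None else yaw
    y=np.array([np.cos(a),np.sin(a),0]); z=np.array([0,0,-1.]); q=R.from_matrix(np.c_[np.cross(y,z),y,z]).as_quat()
    s['tool_rot']=[q[3],*q[:3]]; return s
E
python3 - <<'E'
from h import *
np.set_printoptions(precision=4,suppress=True)
S=[]
for i in range(4): 
    s=env.state(); S.append(np.r_[s['ee_pos'],s['tool_rot']]); p=env.snapshot('wrist')
print(np.array(S)); s['ee_pos']=np.mean(S,0)[:3]
E=ext(p,flat(s,np.pi/2-.0026))
for n,px,z in(('a0',(324.7,223),0),('am',(324.7,227.5),.018),('atop',(324.3,236.5),.036),('b0',(519.2,265.2),0),('btop',(538.5,281.3),.036),('pin',(357.4,395.7),.015),('tip',(361.5,431),.06)): print(n,onz(p,px,z,E))
E
```

```text
[[ 0.3998  0.081   0.1914 -0.0001  0.0005  1.      0.0001]
 [ 0.3999  0.0811  0.1915  0.0001  0.0003  1.      0.0001]
 [ 0.4     0.081   0.1915  0.0002  0.0003  1.      0.0001]
 [ 0.4001  0.0809  0.1916  0.0002  0.0004  1.      0.0001]]
a0 [0.4168 0.0867 0.    ]
am [0.4152 0.0864 0.018 ]
atop [0.4166 0.0859 0.036 ]
b0 [0.4545 0.2519 0.    ]
btop [0.4532 0.2504 0.036 ]
pin [0.5752 0.1166 0.015 ]
tip [0.5732 0.1158 0.06  ]
```

```bash
cat > m.py <<'E'
from h import *
import sys
np.set_printoptions(precision=4,suppress=True)
# m.py name : settled wrist picture, brass bores and bright pin tip
for i in range(2): env.snapshot('wrist')
s=env.state(); p=env.snapshot('wrist'); im=p['image'][:,:,::-1].copy(); cv2.imwrite(f'pics/{sys.argv[1]}.png',im)
E=ext(p,s); M=rot(s['tool_rot']).as_matrix(); print(s['clock'],s['ee_pos'],s['tool_rot'],s['gripper_width'],s['contact_force'],'cam',E[:3,3])
def show(n,px,z):
    X=onz(p,px,z,E); print(n,np.round(px,1),X,'tool',M.T@(X-s['ee_pos']))
m=cv2.inRange(cv2.cvtColor(im,cv2.COLOR_BGR2HSV),(18,150,150),(32,255,255))
c,h=cv2.findContours(m,cv2.RETR_CCOMP,cv2.CHAIN_APPROX_NONE)
for i,k in enumerate(c):
    if h[0][i][3]>=0 and cv2.contourArea(k)>30:
        e=cv2.fitEllipse(k); show('bore %.0fx%.0f'%e[1],e[0],.036)
for n,z in(('bushing_a',0),('bushing_a_mid',.018),('pin_foot',.015),('tray',0)):
    for d in env.tip_of(p,n)[:4]:
        if d['score']>.5: show(n,d['location'],z)
E
python3 m.py w3
```

```text
3.9 [0.4003 0.0805 0.1915] [0.0002 0.0008 1.     0.    ] 0.051160527737257336 [ 0.3527 -0.0086  0.5068] cam [0.3185 0.0806 0.335 ]
bore 9x12 [533.1 284.1] [0.4558 0.2461 0.036 ] tool [-0.0552  0.1657  0.1555]
bore 11x15 [426.2 270.3] [0.4442 0.163  0.036 ] tool [-0.0437  0.0825  0.1555]
bore 18x19 [319.7 239.5] [0.4194 0.082  0.036 ] tool [-0.019   0.0015  0.1555]
bushing_a [514.8 269.9] [0.4591 0.2484 0.    ] tool [-0.0584  0.168   0.1915]
bushing_a [326.8 298.7] [0.4861 0.0883 0.    ] tool [-0.0857  0.008   0.1915]
bushing_a [254.  160.5] [0.3662 0.0307 0.    ] tool [ 0.0341 -0.0499  0.1915]
bushing_a [255.4 286.3] [0.4741 0.0267 0.    ] tool [-0.0738 -0.0537  0.1915]
bushing_a_mid [250.5 297. ] [0.4754 0.0251 0.018 ] tool [-0.0751 -0.0553  0.1735]
bushing_a_mid [328.5 310.9] [0.4883 0.0894 0.018 ] tool [-0.0879  0.009   0.1735]
bushing_a_mid [254.5 163.4] [0.3658 0.0336 0.018 ] tool [ 0.0345 -0.0469  0.1735]
bushing_a_mid [322.6 231.7] [0.4191 0.0843 0.018 ] tool [-0.0187  0.0038  0.1735]
pin_foot [353.  396.6] [0.5767 0.1123 0.015 ] tool [-0.1763  0.0321  0.1766]
tray [558.1 397.8] [0.5905 0.3086 0.    ] tool [-0.1897  0.2284  0.1916]
```

Request:
{"api": "send_rows", "payload": {"commands": "-0.019 0.0020 0.03 0 0 0; 0 0 0.045 0 0 0; 0 0 0.045 0 0 0; 0 0 0.04 0 0 0; 0 0 0.0225 0 0 0"}}

```text
clock: 4.65
ee_pos: [0.418, 0.0815, 0.0062]
tool_rot: [-0.002, 0.002, 1.0, -0.0]
contact_force: [-0.5, -1.0, 0.5]
gripper_width: 0.0511
```

Request:
{"api": "send_rows", "payload": {"commands": "0 0 0 0 0 0; 0 0 0 0 0 0; 0 0 0 0 0 0"}}

```text
clock: 4.95
ee_pos: [0.4206, 0.0821, 0.01]
tool_rot: [0.001, 0.001, 1.0, 0.0]
contact_force: [0.2, 0.8, -0.1]
gripper_width: 0.0512
```

Request:
{"api": "send_rows", "payload": {"commands": "0 0 0 0 0 0; 0 0 0 0 0 0; 0 0 0 0 0 0; 0 0 0 0 0 0; 0 0 0 0 0 0", "gripper": 0.1, "force": 40}}

```text
clock: 5.45
ee_pos: [0.4204, 0.082, 0.0101]
tool_rot: [0.001, 0.001, 1.0, 0.0]
contact_force: [-1.6, -0.6, 13.6]
gripper_width: 0.0252
```

Request:
{"api": "send_rows", "payload": {"commands": "0 0 -0.03 0 0 0; 0 0 -0.04 0 0 0; 0 0 -0.04 0 0 0; -0.02 0.01 0 0 0 0; -0.03 0.01 0 0 0 0"}}

```text
clock: 5.95
ee_pos: [0.4699, 0.102, 0.1213]
tool_rot: [0.002, 0.002, 1.0, 0.0]
contact_force: [0.6, 0.0, -0.2]
gripper_width: 0.025
```

```bash
python3 m.py w4
```

```text
6.05 [0.4739 0.103  0.1207] [0.0033 0.0013 1.     0.0007] 0.025197968364533214 [ 0.0419  0.9869 -1.3468] cam [0.3912 0.103  0.2637]
bore 39x49 [315.8 359.9] [0.5494 0.1018 0.036 ] tool [-0.075  -0.0012  0.0852]
bore 14x18 [574.  215.4] [0.4558 0.2459 0.036 ] tool [0.019  0.1427 0.0848]
bore 6x14 [592.7 208.9] [0.4521 0.2555 0.036 ] tool [0.0227 0.1523 0.0848]
bore 14x18 [426.7 202.6] [0.4483 0.1632 0.036 ] tool [0.0263 0.06   0.0846]
bushing_a [192.1  48.7] [0.367 0.032 0.   ] tool [ 0.1074 -0.0715  0.1199]
bushing_a [296.4 247.8] [0.4878 0.0891 0.    ] tool [-0.0131 -0.014   0.1208]
bushing_a [321.3 307.9] [0.5322 0.1056 0.    ] tool [-0.0575  0.0025  0.1211]
bushing_a [544.2 200.8] [0.4563 0.2475 0.    ] tool [0.0187 0.1443 0.1208]
bushing_a_mid [186.7 240.5] [0.4763 0.0231 0.018 ] tool [-0.0019 -0.08    0.1026]
bushing_a_mid [318.9 335.1] [0.5427 0.1038 0.018 ] tool [-0.0682  0.0008  0.1031]
bushing_a_mid [181.   41.3] [0.3651 0.0313 0.018 ] tool [ 0.1093 -0.0721  0.1019]
bushing_a_mid [296.1 256.6] [0.487  0.0898 0.018 ] tool [-0.0125 -0.0134  0.1028]
tray [599.7 376.3] [0.5892 0.311  0.    ] tool [-0.114   0.2081  0.1217]
```

View pics/w4.png

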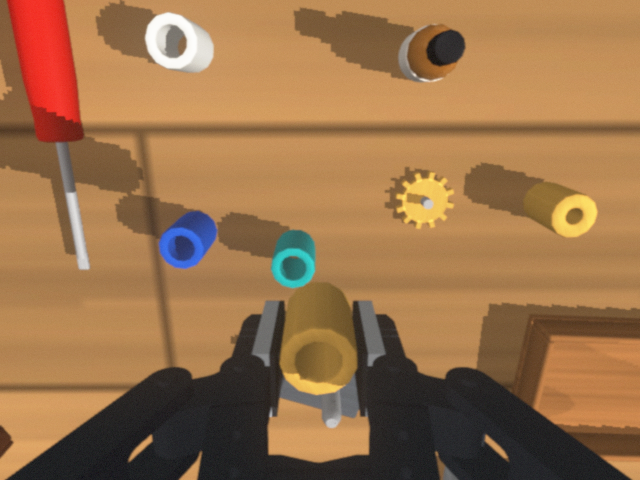

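```bash
python3 - <<'E'
from h import *
np.set_printoptions(precision=4,suppress=True)
im=cv2.imread('pics/w4.png'); s=env.state(); p=env.snapshot('wrist'); print(s['ee_pos'],s['tool_rot'])
s2=env.state(); print(s2['ee_pos'],s2['tool_rot'])
pos=np.array([.4739,.103,.1207])
for st in (dict(s,ee_pos=pos,tool_rot=[.0033,.0013,1,.0007]),flat(dict(s,ee_pos=pos),np.pi/2-.002)):
    E=ext(p,st); 
    print('tip',onz(p,(333,422),.06,E)); print('bore top in tool',onz(p,(319.5,361),.1207+.026,E)-pos)
c=im[385:435,315:350]; cv2.imwrite('pics/c4.png',cv2.resize(c,None,fx=10,fy=10,interpolation=cv2.INTER_NEAREST))
E
```

```text
[0.4683 0.1014 0.1186] [-0.0006  0.0014  1.     -0.0001]
[0.4685 0.1015 0.1186] [-0.0005  0.0015  1.     -0.0001]
tip [0.5759 0.112  0.06  ]
bore top in tool [-0.001   0.0006  0.026 ]
tip [0.5749 0.1119 0.06  ]
bore top in tool [-0.0008  0.0006  0.026 ]
```

View pics/c4.png

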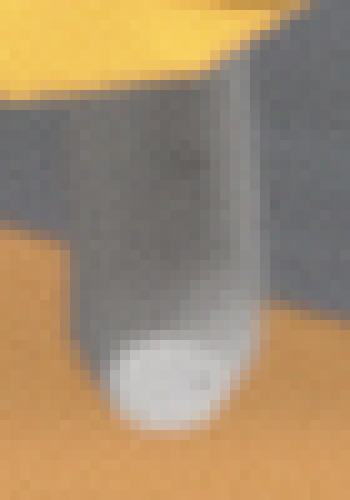

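Request:
{"api": "send_rows", "payload": {"commands": "-0.036 0.0034 0 0 0 0; -0.036 0.0033 0 0 0 0; -0.0365 0.0033 0.015 0 0 0; 0 0 0.015 0 0 0; 0 0 0 0 0 0"}}

```text
clock: 6.85
ee_pos: [0.576, 0.1109, 0.0864]
tool_rot: [-0.002, 0.002, 1.0, -0.0]
contact_force: [-0.4, -0.1, -1.0]
gripper_width: 0.025
```

Request:
{"api": "send_rows", "payload": {"commands": "0 0 0 0 0 0; 0 0 0 0 0 0; 0 0 0 0 0 0"}}

```text
clock: 7.15
ee_pos: [0.5778, 0.1115, 0.0896]
tool_rot: [0.0, 0.001, 1.0, 0.0]
contact_force: [0.2, -0.0, -0.8]
gripper_width: 0.0254
```

```bash
python3 - <<'E'
from h import *
np.set_printoptions(precision=4,suppress=True)
s=env.state();print(s['ee_pos'],s['tool_rot'],s['contact_force'])
p=env.snapshot('side'); E=ext(p); t=np.array([.577,.1115,.05])
o=[]
for q in (p,env.snapshot('top')):
    u=proj(q,t,ext(q)).round().astype(int); c=q['image'][u[1]-40:u[1]+30,u[0]-35:u[0]+35,::-1]; o.append(cv2.resize(c,(400,400),interpolation=cv2.INTER_CUBIC))
cv2.imwrite('pics/p5.png',np.hstack(o))
w=env.snapshot('wrist'); cv2.imwrite('pics/w5.png',w['image'][:,:,::-1])
E
```

```text
[0.5778 0.1115 0.0896] [0.0004 0.0013 1.     0.0001] [ 0.1577 -0.0456 -0.8232]
```

View pics/p5.png

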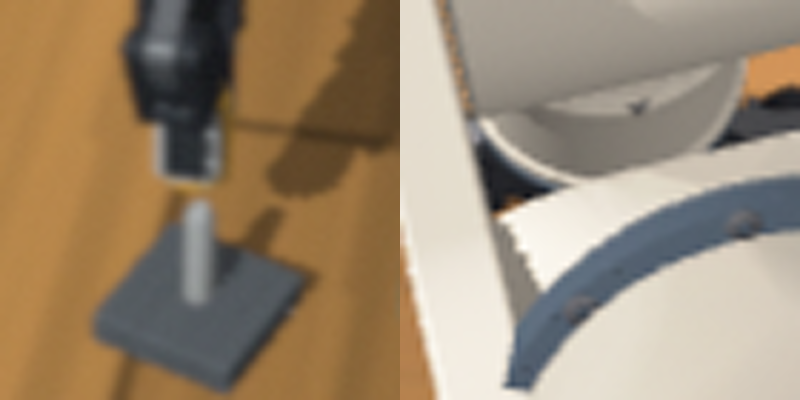

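```bash
python3 - <<'E'
from h import *
p=env.snapshot('side'); E=ext(p); t=np.array([.577,.1115,.05]); u=proj(p,t,E).round()
def c(X): return ((proj(p,np.array(X),E)-u+[35,40])*400/70).round(1)
print(u,'tip',c([.577,.1115,.06]),'foot',c([.577,.1115,.015]),'bush bottom',c([.577,.1115,.0796]),'bot near edge',c([.577,.1245,.0796]),'+5mm x',c([.582,.1115,.0796]),'top',c([.577,.1115,.1156]))
im=p['image'][:,:,::-1]; u=u.astype(int); k=cv2.resize(im[u[1]-30:u[1]+20,u[0]-25:u[0]+25],(500,500),interpolation=cv2.INTER_NEAREST); w=cv2.imread('pics/w5.png')[300:480,220:420]
cv2.imwrite('pics/p6.png',np.hstack([k[:, :250+150],cv2.resize(w,(400,360)).copy() if 0 else cv2.copyMakeBorder(cv2.resize(w,(400,360)),0,140,0,0,0)]))
E
```

```text
[320. 241.] tip [200.  208.9] foot [199.3 295.3] bush bottom [200.4 169.5] bot near edge [193.5 193.6] +5mm x [186.8 167.7] top [201.   94.2]
```

View pics/p6.png

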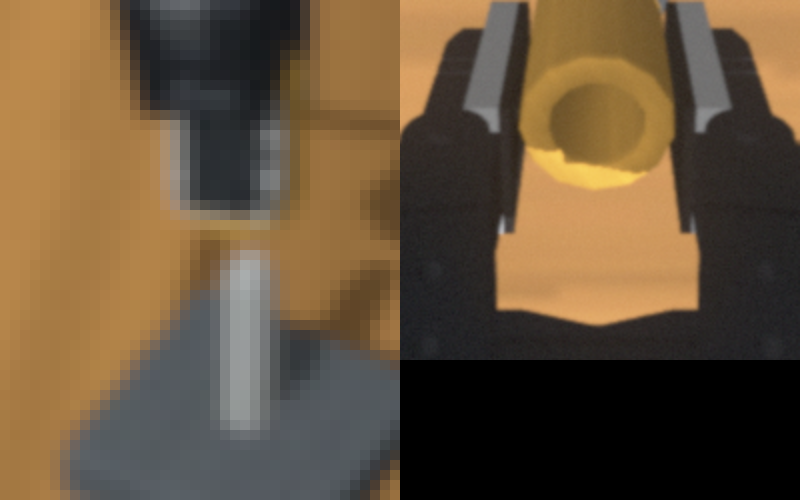

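Request:
{"api": "send_rows", "payload": {"commands": "0.001 0 0.012 0 0 0; 0 0 0.004 0 0 0; 0 0 0.004 0 0 0; 0 0 0.002 0 0 0; 0 0 0.002 0 0 0"}}

```text
clock: 7.85
ee_pos: [0.577, 0.1115, 0.0644]
tool_rot: [-0.0, 0.001, 1.0, -0.0]
contact_force: [0.6, -0.1, 0.0]
gripper_width: 0.0253
```

Request:
{"api": "send_rows", "payload": {"commands": "0 0 0.006 0 0 0; 0 0 0.006 0 0 0; 0 0 0.006 0 0 0; 0 0 0.006 0 0 0; 0 0 0.006 0 0 0"}}

```text
clock: 8.35
ee_pos: [0.5769, 0.1115, 0.0342]
tool_rot: [-0.0, 0.001, 1.0, -0.0]
contact_force: [0.5, -0.1, -1.8]
gripper_width: 0.0253
```

Request:
{"api": "send_rows", "payload": {"commands": "0 0 0.004 0 0 0; 0 0 0.003 0 0 0; 0 0 0.002 0 0 0; 0 0 0 0 0 0"}}

```text
clock: 8.75
ee_pos: [0.577, 0.1115, 0.0256]
tool_rot: [-0.0, 0.001, 1.0, -0.0]
contact_force: [0.0, 0.5, -0.9]
gripper_width: 0.025
```

Request:
{"api": "send_rows", "payload": {"commands": "0 0 0.001 0 0 0; 0 0 0.001 0 0 0; 0 0 0.001 0 0 0; 0 0 0 0 0 0"}}

```text
clock: 9.15
ee_pos: [0.5774, 0.1115, 0.025]
tool_rot: [0.0, 0.001, 1.0, 0.0]
contact_force: [-8.3, -1.1, 23.0]
gripper_width: 0.0252
```

Request:
{"api": "send_rows", "payload": {"commands": "0 0 0 0 0 0; 0 0 0 0 0 0; 0 0 0 0 0 0; 0 0 0 0 0 0", "gripper": 0.6}}

```text
clock: 9.55
ee_pos: [0.577, 0.1115, 0.0226]
tool_rot: [-0.0, 0.001, 1.0, -0.0]
contact_force: [-0.1, -0.2, 0.3]
gripper_width: 0.051
```

Request:
{"api": "send_rows", "payload": {"commands": "0 0 -0.04 0 0 0; 0 0 -0.04 0 0 0; 0.03 0.03 -0.03 0 0 0; 0.04 0.04 0 0 0 0; 0.04 0.04 0 0 0 0"}}

```text
clock: 10.05
ee_pos: [0.4775, 0.2122, 0.1327]
tool_rot: [0.001, 0.002, 1.0, 0.001]
contact_force: [-0.3, 0.5, 0.0]
gripper_width: 0.0512
```

Request:
{"api": "send_rows", "payload": {"commands": "0.035 0.015 0 0 0 0; 0 0 0 0 0 0; 0 0 0 0 0 0; 0 0 0 0 0 0"}}

```text
clock: 10.45
ee_pos: [0.4438, 0.2264, 0.1318]
tool_rot: [0.0, 0.001, 1.0, 0.0]
contact_force: [-0.4, 0.4, 0.1]
gripper_width: 0.0511
```

```bash
python3 m.py w7; python3 - <<'E'
from h import *
p=env.snapshot('side'); u=proj(p,np.array([.577,.1115,.03]),ext(p)).round().astype(int)
k=cv2.resize(p['image'][u[1]-30:u[1]+30,u[0]-40:u[0]+40,::-1],(400,300),interpolation=cv2.INTER_CUBIC)
w=cv2.resize(cv2.imread('pics/w7.png'),(400,300)); cv2.imwrite('pics/p7.png',np.hstack([k,w]))
E
```

```text
10.55 [0.4439 0.226  0.1316] [0.0002 0.002  1.     0.    ] 0.05137723932411738 [ 0.0978 -0.4802 -0.7052] cam [0.362  0.2264 0.2752]
bore 13x14 [350.1 260.1] [0.456  0.2456 0.036 ] tool [-0.012   0.0196  0.0956]
bore 13x16 [231.8 244.7] [0.4459 0.1749 0.036 ] tool [-0.0022 -0.0512  0.0956]
bushing_a [349.1 239.5] [0.455  0.2475 0.    ] tool [-0.011   0.0215  0.1316]
bushing_a [123.2 282. ] [0.4861 0.0886 0.    ] tool [-0.0428 -0.1373  0.1316]
bushing_a [ 29.5 268.6] [0.4757 0.0247 0.    ] tool [-0.0326 -0.2012  0.1316]
bushing_a [  1.7 104.3] [0.3662 0.0313 0.    ] tool [ 0.077  -0.1951  0.1316]
bushing_a_mid [ 12.  280.8] [0.4769 0.0245 0.018 ] tool [-0.0338 -0.2014  0.1136]
bushing_a_mid [112.6 296.3] [0.4884 0.089  0.018 ] tool [-0.045  -0.1369  0.1136]
```

View pics/p7.png

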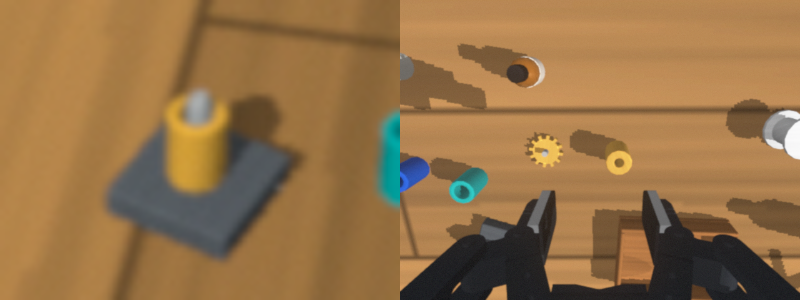

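The left half of the picture shows bushing_a seated on the block with the pin tip standing out of it. The right half shows bushing_b still upright at (618,160). I'll pick up bushing_b next.

Request:
{"api": "send_rows", "payload": {"commands": "-0.0118 0.0200 0.01 0 0 0; 0 0 0.045 0 0 0; 0 0 0.045 0 0 0; 0 0 0.02 0 0 0; 0 0 0.001 0 0 0"}}

```text
clock: 11.35
ee_pos: [0.4527, 0.2453, 0.008]
tool_rot: [-0.002, 0.001, 1.0, -0.001]
contact_force: [0.6, -0.1, 0.2]
gripper_width: 0.0513
```

Request:
{"api": "send_rows", "payload": {"commands": "0 0 0 0 0 0; 0 0 0 0 0 0"}}

```text
clock: 11.55
ee_pos: [0.4557, 0.2469, 0.012]
tool_rot: [0.001, 0.001, 1.0, 0.001]
contact_force: [-1.0, -0.4, -0.2]
gripper_width: 0.0514
```

Request:
{"api": "send_rows", "payload": {"commands": "0 0 0 0 0 0; 0 0 0 0 0 0; 0 0 0 0 0 0; 0 0 0 0 0 0; 0 0 0 0 0 0", "gripper": 0.1}}

```text
clock: 12.05
ee_pos: [0.4555, 0.2468, 0.0121]
tool_rot: [0.001, 0.001, 1.0, 0.0]
contact_force: [-2.1, -1.0, 8.6]
gripper_width: 0.025
```

Request:
{"api": "send_rows", "payload": {"commands": "0 0 -0.03 0 0 0; 0 0 -0.045 0 0 0; -0.02 0.01 -0.02 0 0 0; -0.04 0.02 0 0 0 0; -0.04 0.02 0 0 0 0"}}

```text
clock: 12.55
ee_pos: [0.5564, 0.297, 0.108]
tool_rot: [0.001, 0.001, 1.0, 0.001]
contact_force: [0.5, 0.4, -1.0]
gripper_width: 0.025
```

Request:
{"api": "send_rows", "payload": {"commands": "-0.033 0.014 0 0 0 0; 0 0 0 0 0 0; 0 0 0 0 0 0; 0 0 0 0 0 0"}}

```text
clock: 12.95
ee_pos: [0.5865, 0.3094, 0.1054]
tool_rot: [-0.001, 0.001, 1.0, -0.0]
contact_force: [-0.9, -0.2, -1.3]
gripper_width: 0.025
```

Request:
{"api": "send_rows", "payload": {"commands": "-0.003 0.001 0.035 0 0 0; 0 0 0.035 0 0 0; 0 0 0.012 0 0 0; 0 0 0.004 0 0 0; 0 0 0 0 0 0"}}

```text
clock: 13.45
ee_pos: [0.5907, 0.311, 0.0202]
tool_rot: [-0.0, 0.001, 1.0, -0.0]
contact_force: [1.1, 0.4, -0.8]
gripper_width: 0.0247
```

Request:
{"api": "send_rows", "payload": {"commands": "0 0 0.002 0 0 0; 0 0 0.001 0 0 0; 0 0 0 0 0 0"}}

```text
clock: 13.75
ee_pos: [0.5913, 0.3112, 0.0175]
tool_rot: [0.001, 0.001, 1.0, 0.0]
contact_force: [0.2, -0.5, -0.2]
gripper_width: 0.0251
```

Request:
{"api": "send_rows", "payload": {"commands": "0 0 0 0 0 0; 0 0 0 0 0 0; 0 0 0 0 0 0; 0 0 0 0 0 0", "gripper": 0.6}}

```text
clock: 14.15
ee_pos: [0.5908, 0.311, 0.0168]
tool_rot: [0.0, 0.001, 1.0, 0.0]
contact_force: [0.1, 0.4, -0.4]
gripper_width: 0.0514
```

Request:
{"api": "send_rows", "payload": {"commands": "0 0 -0.045 0 0 0; 0 0 -0.045 0 0 0; 0 0 -0.045 0 0 0; 0.02 -0.04 -0.02 0 0 0; 0.025 -0.04 -0.01 0 0 0"}}

```text
clock: 14.65
ee_pos: [0.547, 0.2314, 0.1844]
tool_rot: [0.002, 0.001, 1.0, 0.001]
contact_force: [0.6, -0.7, -0.0]
gripper_width: 0.051
```

Request:
{"api": "send_rows", "payload": {"commands": "0.025 -0.04 0 0 0 0; 0.025 -0.04 0 0 0 0; 0.025 -0.04 0 0 0 0; 0.025 -0.04 0 0 0 0; 0.025 -0.04 0 0 0 0"}}

```text
clock: 15.15
ee_pos: [0.4188, 0.0303, 0.1818]
tool_rot: [0.0, 0.001, 1.0, -0.0]
contact_force: [1.0, -1.2, 0.0]
gripper_width: 0.0512
```

Request:
{"api": "send_rows", "payload": {"commands": "0.02 -0.045 0 0 0 0; 0 -0.045 0 0 0 0; 0 -0.045 0 0 0 0; 0 0 0 0 0 0; 0 0 0 0 0 0"}}

```text
clock: 15.65
ee_pos: [0.3994, -0.1043, 0.1817]
tool_rot: [0.0, 0.003, 1.0, 0.0]
contact_force: [0.0, 0.4, -0.9]
gripper_width: 0.0513
```

```bash
cat > k.py <<'E'
from h import *
import sys
np.set_printoptions(precision=4,suppress=True)
for i in range(2): p=env.snapshot('top')
E=ext(p); cv2.imwrite(f'pics/{sys.argv[1]}t.png',p['image'][:,:,::-1])
P=[('top',p,E)]
s=env.state(); p=env.snapshot('wrist'); P.append(('wrist',p,ext(p,s))); cv2.imwrite(f'pics/{sys.argv[1]}w.png',p['image'][:,:,::-1])
p=env.snapshot('side'); P.append(('side',p,ext(p))); cv2.imwrite(f'pics/{sys.argv[1]}s.png',p['image'][:,:,::-1])
print(s['clock'],s['ee_pos'],s['tool_rot'],s['gripper_width'],s['contact_force'])
for n,p,E in P:
  for q,z in(('flap_knob',.105),('flap_hinge',.105),('case',0),('pin_foot',.015),('bushing_a',0),('bushing_b_mid',.023)):
    for d in env.tip_of(p,q)[:5]:
        if d['score']>.35: print(n,q,round(d['score'],2),np.round(d['location'],1),onz(p,d['location'],z,E))
E
python3 k.py k1
```

```text
15.75 [ 0.3995 -0.1028  0.1816] [-0.0002  0.0014  1.      0.0002] 0.05106359106405315 [ 0.2712 -0.0638  0.2974]
top flap_knob 0.59 [349.9 171.9] [0.7255 0.0561 0.105 ]
top flap_hinge 0.48 [323.3 252.3] [0.5651 0.1165 0.105 ]
top flap_hinge 0.44 [232.1 253.4] [0.5715 0.2925 0.105 ]
top case 0.82 [488.5 269.6] [ 0.5325 -0.2281  0.    ]
top case 0.4 [306.2 355.8] [0.3732 0.1614 0.    ]
top pin_foot 0.74 [329.2 251.5] [0.5844 0.1042 0.015 ]
top bushing_a 0.54 [231.1 254.1] [0.5919 0.3118 0.    ]
top bushing_a 0.52 [369.6 299.8] [0.4811 0.0252 0.    ]
top bushing_a 0.5 [326.2 254.1] [0.5821 0.1107 0.    ]
top bushing_a 0.46 [370.6 351.9] [0.3748 0.0299 0.    ]
top bushing_a 0.4 [342.2 297.2] [0.4892 0.0818 0.    ]
top bushing_b_mid 0.48 [231.8 252.2] [0.5911 0.3065 0.023 ]
wrist flap_knob 0.62 [165.7 302.5] [ 0.4299 -0.1901  0.105 ]
wrist pin_foot 0.57 [562.2 408.2] [0.5806 0.1137 0.015 ]
wrist pin_foot 0.48 [562.4 405.2] [0.5774 0.1133 0.015 ]
wrist bushing_a 0.93 [496.1 166. ] [0.3684 0.0335 0.    ]
wrist bushing_a 0.76 [543.9 304.5] [0.486  0.0895 0.    ]
wrist bushing_a 0.7 [563.6 404.5] [0.5892 0.1248 0.    ]
wrist bushing_a 0.59 [469.9 293. ] [0.4751 0.0253 0.    ]
side flap_knob 0.91 [398.8 149.2] [ 0.4382 -0.1891  0.105 ]
side flap_hinge 0.96 [333.4 126. ] [ 0.614  -0.2669  0.105 ]
side case 0.59 [358.6 170.1] [ 0.5362 -0.2321  0.    ]
side pin_foot 0.61 [319.4 250.2] [0.5794 0.1042 0.015 ]
side bushing_a 0.66 [293.2 332. ] [0.5893 0.3129 0.    ]
side bushing_a 0.53 [315.7 254.9] [0.5874 0.1054 0.    ]
side bushing_a 0.47 [421.6 247.9] [0.3594 0.0378 0.    ]
side bushing_a 0.46 [359.8 255. ] [ 0.4922  0.0868 -0.    ]
side bushing_a 0.46 [368.  235.7] [0.4816 0.0214 0.    ]
side bushing_b_mid 0.5 [289.  322.6] [0.5973 0.3096 0.023 ]
```

View pics/k1w.png

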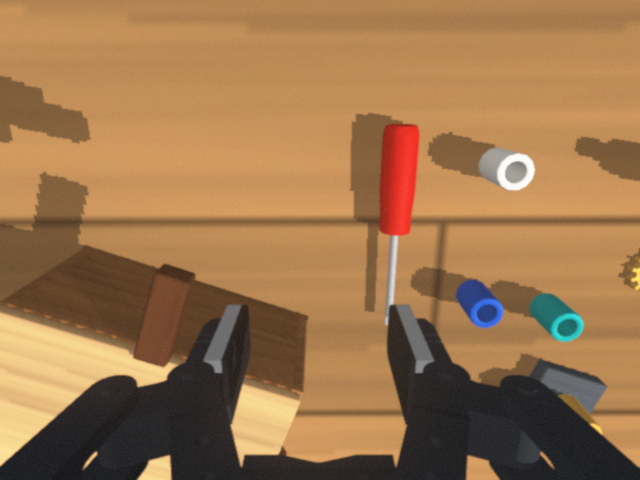

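```bash
python3 - <<'E'
from h import *
np.set_printoptions(precision=4,suppress=True)
im=cv2.imread('pics/k1w.png'); s=env.state(); p=env.snapshot('wrist'); print(s['ee_pos'],s['tool_rot']); E=ext(p,flat(s,np.pi/2-.0026))
hsv=cv2.cvtColor(im,cv2.COLOR_BGR2HSV)
# dark red knob mask
b=im[255:375,120:205].astype(int); print(im[310,165],im[268,175],im[300,110],im[300,230],im[350,90])
# edge line: light panel boundary along columns 20..130, 175..290
pts=[]
for c in list(range(10,125,6))+list(range(250,290,6)):
    g=hsv[255:450,c,2].astype(int); d=np.diff(cv2.GaussianBlur(g.astype(np.float32),(1,5),0).ravel()); pts.append((c,255+int(np.argmax(d))))
pts=np.array(pts); print(pts.tolist())
m=cv2.inRange(b.astype(np.uint8),(20,30,70),(75,85,140)); 
for y in (285,300,315,330,345,355):
    row=im[y,115:215].astype(int); print(y,[tuple(v) for v in row[::8]])
E
```

```text
[ 0.3997 -0.1035  0.1817] [ 0.      0.0015  1.     -0.    ]
[ 46  75 119] [33 48 72] [37 62 90] [39 67 96] [146 216 247]
[[10, 314], [16, 316], [22, 318], [28, 320], [34, 321], [40, 323], [46, 325], [52, 327], [58, 328], [64, 330], [70, 332], [76, 334], [82, 336], [88, 337], [94, 339], [100, 341], [106, 343], [112, 344], [118, 346], [124, 348], [250, 385], [256, 387], [262, 389], [268, 390], [274, 392], [280, 394], [286, 396]]
285 [(np.int64(36), np.int64(61), np.int64(90)), (np.int64(34), np.int64(65), np.int64(94)), (np.int64(32), np.int64(61), np.int64(91)), (np.int64(41), np.int64(66), np.int64(91)), (np.int64(42), np.int64(65), np.int64(95)), (np.int64(42), np.int64(68), np.int64(113)), (np.int64(45), np.int64(74), np.int64(120)), (np.int64(47), np.int64(72), np.int64(120)), (np.int64(47), np.int64(74), np.int64(117)), (np.int64(46), np.int64(72), np.int64(116)), (np.int64(40), np.int64(62), np.int64(94)), (np.int64(41), np.int64(64), np.int64(93)), (np.int64(50), np.int64(84), np.int64(117))]
300 [(np.int64(31), np.int64(58), np.int64(86)), (np.int64(39), np.int64(63), np.int64
[... 2143 characters left out ...]
np.int64(44)), (np.int64(40), np.int64(40), np.int64(44)), (np.int64(108), np.int64(108), np.int64(109))]
355 [(np.int64(146), np.int64(215), np.int64(247)), (np.int64(141), np.int64(210), np.int64(245)), (np.int64(129), np.int64(190), np.int64(234)), (np.int64(48), np.int64(77), np.int64(121)), (np.int64(45), np.int64(73), np.int64(118)), (np.int64(48), np.int64(74), np.int64(119)), (np.int64(47), np.int64(76), np.int64(120)), (np.int64(46), np.int64(71), np.int64(102)), (np.int64(43), np.int64(78), np.int64(113)), (np.int64(38), np.int64(62), np.int64(90)), (np.int64(36), np.int64(39), np.int64(41)), (np.int64(35), np.int64(36), np.int64(41)), (np.int64(111), np.int64(110), np.int64(111))]
```

```bash
python3 - <<'E'
from h import *
np.set_printoptions(precision=4,suppress=True)
im=cv2.imread('pics/k1w.png'); s=env.state(); p=env.snapshot('wrist'); 
s['ee_pos']=np.array([.3995,-.1028,.1816]); E=ext(p,flat(s,np.pi/2-.0026))
a,b=[onz(p,px,.109,E) for px in((10,314.5),(286,396))]; d=b-a; th=np.arctan2(d[1],d[0]); print('case y dir deg',np.degrees(th))
m=cv2.inRange(cv2.medianBlur(im,5)[:,:],(35,60,106),(60,85,130)); m[:255]=0;m[375:]=0;m[:,:120]=0;m[:,205:]=0
c=max(cv2.findContours(m,cv2.RETR_EXTERNAL,cv2.CHAIN_APPROX_NONE)[0],key=cv2.contourArea)[:,0]
W=np.array([onz(p,q,.113,E)[:2] for q in c]); r=cv2.minAreaRect((W*1000).astype(np.float32)); print(r)
n=np.array([np.sin(th),-np.cos(th)]); y=np.array([np.cos(th),np.sin(th)])   # case x, case y
u=W@n; v=W@y; e=a[:2]@n; print('edge',e,'case x',n,'knob along x',u.min(),u.max(),'v',v.min(),v.max(),np.median(v))
g=n*(e-.034)+y*(v.min()+v.max())/2; print('grip',g,'hinge',g+.184*n,'case',g+.109*n)
E
```

```text
case y dir deg 70.16623729179118
((440.3228454589844, -187.93736267089844), (37.515377044677734, 57.332916259765625), 56.007755279541016)
edge 0.5038400050738688 case x [ 0.9407 -0.3393] knob along x 0.44859131350267223 0.5047030158184824 v -0.050831611592587825 -0.012197747230513164 -0.031954652449677004
grip [ 0.4313 -0.1891] hinge [ 0.6044 -0.2515] case [ 0.5338 -0.226 ]
```

Request:
{"api": "send_rows", "payload": {"commands": "-0.016 -0.0435 0 0 0 0; -0.016 -0.0435 0 0 0 0; 0 0 0 0 0 0.115; 0 0 0 0 0 0.115; 0 0 0 0 0 0.114"}}

```text
clock: 17.35
ee_pos: [0.4313, -0.191, 0.1814]
tool_rot: [-0.0, 0.175, 0.985, 0.0]
contact_force: [-0.1, -1.0, 0.1]
gripper_width: 0.0512
```

Request:
{"api": "send_rows", "payload": {"commands": "0 0 0 0 0 0; 0 0 0 0 0 0; 0 0 0 0 0 0"}}

```text
clock: 17.65
ee_pos: [0.4314, -0.1904, 0.1817]
tool_rot: [0.0, 0.171, 0.985, 0.0]
contact_force: [0.3, -1.3, -0.0]
gripper_width: 0.0513
```

```bash
python3 - <<'E'
from h import *
np.set_printoptions(precision=4,suppress=True)
for i in range(2):
    s=env.state(); p=env.snapshot('wrist'); E=ext(p,s); M=rot(s['tool_rot']).as_matrix(); print(s['ee_pos'],M.tolist()[0],M[:,1],np.degrees(np.arctan2(M[1,1],M[0,1])))
    for d in env.tip_of(p,'flap_knob')[:2]: X=onz(p,d['location'],.105,E); print(d['score'],d['location'],X,M.T@(X-s['ee_pos']))
cv2.imwrite('pics/w8.png',p['image'][:,:,::-1])
E
```

```text
[ 0.4314 -0.1904  0.1817] [-0.9413818289001932, 0.3373429280674691, 3.315710581961629e-05] [0.3373 0.9414 0.    ] 70.28492667101138
0.93 [317.2, 255.2] [ 0.4328 -0.1915  0.105 ] [-0.0016 -0.0006  0.0767]
[ 0.4314 -0.1905  0.1817] [-0.941052004503935, 0.338261909192238, 7.489157818449251e-05] [ 0.3383  0.9411 -0.    ] 70.22898448006356
0.94 [317.3, 251.6] [ 0.4308 -0.1908  0.105 ] [ 0.0005 -0.0005  0.0767]
```

View pics/w8.png

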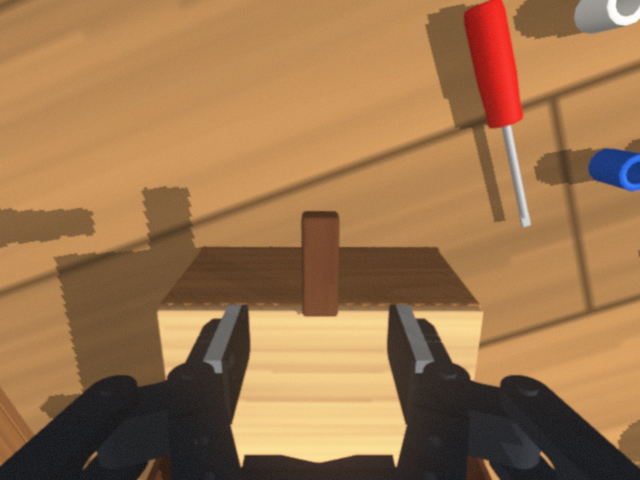

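Request:
{"api": "send_rows", "payload": {"commands": "0 0 0.04 0 0 0; 0 0 0.035 0 0 0; 0 0 0.015 0 0 0; 0 0 0.0055 0 0 0; 0 0 0 0 0 0"}}

```text
clock: 18.35
ee_pos: [0.4312, -0.1904, 0.0858]
tool_rot: [-0.001, 0.172, 0.985, 0.0]
contact_force: [0.6, 0.5, -0.3]
gripper_width: 0.0515
```

Request:
{"api": "send_rows", "payload": {"commands": "0 0 0 0 0 0; 0 0 0 0 0 0; 0 0 0 0 0 0; 0 0 0 0 0 0; 0 0 0 0 0 0", "gripper": 0.05, "force": 40}}

```text
clock: 18.85
ee_pos: [0.4325, -0.19, 0.0874]
tool_rot: [0.001, 0.173, 0.985, 0.0]
contact_force: [2.4, 6.9, 3.9]
gripper_width: 0.0196
```

```bash
python3 - <<'E'
from h import *
s=env.state(); print(s['ee_pos'],s['gripper_width'],s['contact_force'],s['qpos'])
th=np.r_[0,.02,np.arange(.05,1.61,.05),1.635,1.66,1.68,1.70,1.71,1.72]
X=np.c_[184*np.cos(th),-184*np.sin(th)]; X=np.round(X*2)/2; D=np.diff(X,axis=0)
for i in range(0,len(D),5): print(round(th[min(i+5,len(th)-1)],3),'; '.join('%g %g'%tuple(d) for d in D[i:i+5]),X[min(i+5,len(X)-1)])
E
```

```text
[ 0.432491   -0.1900304   0.08737413] 0.01956564671627188 [2.4130326  6.92369546 3.94277182] [-4.18185814e-01  3.21409675e-01  2.07490852e+00  2.07448482e-03
  7.43234958e-01 -1.64312388e+00]
0.2 0 -3.5; 0 -5.5; -1 -9.5; -1 -9; -1.5 -9 [180.5 -36.5]
0.45 -2 -9; -2.5 -9; -3 -8.5; -3.5 -8.5; -4 -8.5 [165.5 -80. ]
0.7 -4 -8; -4.5 -8; -5 -8; -5.5 -7.5; -6 -7 [ 140.5 -118.5]
0.95 -6 -7; -6.5 -6.5; -6.5 -6; -7 -6; -7.5 -5.5 [ 107.  -149.5]
1.2 -7.5 -5.5; -8 -4.5; -8 -4.5; -8.5 -4; -8.5 -3.5 [  66.5 -171.5]
1.45 -8.5 -3; -9 -3; -8.5 -2; -9 -2; -9.5 -1 [  22.  -182.5]
1.66 -9 -1; -9 -0.5; -9.5 0; -6.5 0.5; -4.5 0 [ -16.5 -183.5]
1.72 -3.5 0.5; -3.5 0.5; -2 0.5; -2 0 [ -27.5 -182. ]
```

Request:
{"api": "send_rows", "payload": {"commands": "0 0 -0.0035 0 0 0; 0 0 -0.0055 0 0 0; -0.001 0 -0.0095 0 0 0; -0.001 0 -0.009 0 0 0; -0.0015 0 -0.009 0 0 0"}}

```text
clock: 19.35
ee_pos: [0.4358, -0.1912, 0.1237]
tool_rot: [0.001, 0.173, 0.985, 0.0]
contact_force: [6.5, 4.3, -4.5]
gripper_width: 0.0193
```

Request:
{"api": "send_rows", "payload": {"commands": "-0.002 0 -0.009 0 0 0; -0.0025 0 -0.009 0 0 0; -0.003 0 -0.0085 0 0 0; -0.0035 0 -0.0085 0 0 0; -0.004 0 -0.0085 0 0 0"}}

```text
clock: 19.85
ee_pos: [0.4493, -0.1961, 0.1669]
tool_rot: [0.001, 0.173, 0.985, 0.001]
contact_force: [5.4, 4.0, -6.0]
gripper_width: 0.0194
```

```bash
cat > a.py <<'E'
from h import *
np.set_printoptions(precision=4,suppress=True)
s=env.state(); p=env.snapshot('side'); cv2.imwrite('pics/a%d.png'%(s['clock']*100),p['image'][:,:,::-1])
M=rot(s['tool_rot']).as_matrix(); H=np.array([.6043,-.2527,.105]); g=s['ee_pos']-.019*M[:,2]; d=g-H; n=np.array([.9407,-.3393,0]); y=np.array([.3393,.9407,0])
a,b=d@n,d[2]; print(s['clock'],s['ee_pos'],'w',s['gripper_width'],'F case x,y,z',s['contact_force']@n,s['contact_force']@y,s['contact_force'][2],'torque',s['torque'],'grip rel hinge',a,d@y,b,'r',np.hypot(a,b),'theta',np.arctan2(b,-a), 'tilt',M[:,2])
E=ext(p)
for d in env.tip_of(p,'flap_knob')[:2]:
    o,r=ray(p,d['location'],E)
    # meet the plane through the hinge middle, normal to the case y
    t=((H-o)@y)/(r@y); X=o+t*r-H; print('side knob',d['score'],'theta',np.arctan2(X[2],-(X@n)),'r',np.hypot(X[2],X@n))
E
python3 a.py
```

```text
19.85 [ 0.4493 -0.1961  0.1669] w 0.019356110975730773 F case x,y,z 3.753414754113208 5.556125256294554 -5.98672299096907 torque [ 0.7075 -0.3182 -0.0378] grip rel hinge -0.16502732431028785 0.0006555453285839603 0.08091139663567405 r 0.18379519002016426 theta 0.45585021033219064 tilt [ 0.0013  0.0011 -1.    ]
side knob 0.93 theta 0.4488187938040974 r 0.18169395303372962
```

Both the arm's own reading and the side camera put the flap at 0.45 rad, with low forces. I'll continue the arc.

Request:
{"api": "send_rows", "payload": {"commands": "-0.004 0 -0.008 0 0 0; -0.0045 0 -0.008 0 0 0; -0.005 0 -0.008 0 0 0; -0.0055 0 -0.0075 0 0 0; -0.006 0 -0.007 0 0 0"}}

```text
clock: 20.45
ee_pos: [0.4721, -0.2043, 0.2051]
tool_rot: [-0.0, 0.173, 0.985, 0.001]
contact_force: [2.3, 4.1, -6.1]
gripper_width: 0.0193
```

Request:
{"api": "send_rows", "payload": {"commands": "-0.006 0 -0.007 0 0 0; -0.0065 0 -0.0065 0 0 0; -0.0065 0 -0.006 0 0 0; -0.007 0 -0.006 0 0 0; -0.0075 0 -0.0055 0 0 0"}}

```text
clock: 20.95
ee_pos: [0.5032, -0.2155, 0.2357]
tool_rot: [-0.001, 0.173, 0.985, 0.001]
contact_force: [0.8, 4.4, -5.7]
gripper_width: 0.019
```

Request:
{"api": "send_rows", "payload": {"commands": "-0.0075 0 -0.0055 0 0 0; -0.008 0 -0.0045 0 0 0; -0.008 0 -0.0045 0 0 0; -0.0085 0 -0.004 0 0 0; -0.0085 0 -0.0035 0 0 0"}}

```text
clock: 21.45
ee_pos: [0.5412, -0.2293, 0.2578]
tool_rot: [-0.001, 0.173, 0.985, 0.001]
contact_force: [-0.6, 5.3, -4.1]
gripper_width: 0.0191
```

```bash
python3 a.py
```

```text
21.45 [ 0.5412 -0.2293  0.2578] w 0.019138349493436676 F case x,y,z -2.402477478068268 4.78290872947349 -4.055476832596582 torque [ 0.9505  0.6283 -0.0063] grip rel hinge -0.06724892974874715 0.0005768116701210335 0.17175079421848244 r 0.184447157383982 theta 1.1975960631432245 tilt [-0.0021  0.0023 -1.    ]
side knob 0.56 theta 1.1711311297872737 r 0.1859535871637166
side knob 0.44 theta -2.1346745502244553 r 1.1931954499453634
```

Request:
{"api": "send_rows", "payload": {"commands": "-0.0085 0 -0.003 0 0 0; -0.009 0 -0.003 0 0 0; -0.0085 0 -0.002 0 0 0; -0.009 0 -0.002 0 0 0; -0.0095 0 -0.001 0 0 0"}}

```text
clock: 22.05
ee_pos: [0.5832, -0.2445, 0.2691]
tool_rot: [-0.001, 0.172, 0.985, 0.001]
contact_force: [-0.9, 5.9, 0.8]
gripper_width: 0.0192
```

Request:
{"api": "send_rows", "payload": {"commands": "-0.009 0 -0.001 0 0 0; -0.008 0 -0.0005 0 0 0; -0.006 0 0 0 0 0; -0.004 0 0 0 0 0; 0 0 0 0 0 0"}}

```text
clock: 22.55
ee_pos: [0.609, -0.2538, 0.2705]
tool_rot: [-0.001, 0.172, 0.985, 0.001]
contact_force: [-0.1, 5.7, -0.9]
gripper_width: 0.0194
```

Request:
{"api": "send_rows", "payload": {"commands": "0 0 0 0 0 0; 0 0 0 0 0 0"}}

```text
clock: 22.75
ee_pos: [0.6088, -0.2537, 0.2705]
tool_rot: [-0.0, 0.172, 0.985, 0.001]
contact_force: [0.1, 5.0, -1.6]
gripper_width: 0.0192
```

```bash
python3 a.py
```

```text
22.75 [ 0.6088 -0.2537  0.2705] w 0.019186306212029672 F case x,y,z -1.578571808642202 4.793116715467629 -1.640870556359294 torque [ 0.7167  0.3262 -0.0273] grip rel hinge 0.004601254908678167 0.0005298984620179211 0.18449949566260498 r 0.1845568623662914 theta 1.5957302775156252 tilt [-0.0005  0.0015 -1.    ]
side knob 0.93 theta 1.5513175293349577 r 0.18680354772437627
side knob 0.58 theta -1.6837638602370544 r 1.9982425675359137
```

Request:
{"api": "send_rows", "payload": {"commands": "-0.006 0 0 0 0 0; -0.006 0 0.0005 0 0 0; -0.005 0 0.0005 0 0 0; -0.003 0 0.0005 0 0 0; -0.002 0 0.0005 0 0 0"}}

```text
clock: 23.35
ee_pos: [0.6296, -0.2613, 0.2688]
tool_rot: [-0.0, 0.172, 0.985, 0.001]
contact_force: [-0.0, 6.1, 0.2]
gripper_width: 0.0194
```

Request:
{"api": "send_rows", "payload": {"commands": "-0.001 0 0 0 0 0; 0 0 0 0 0 0; 0 0 0 0 0 0; 0 0 0 0 0 0"}}

```text
clock: 23.75
ee_pos: [0.6303, -0.2615, 0.2687]
tool_rot: [-0.0, 0.172, 0.985, 0.001]
contact_force: [-1.1, 5.6, 0.7]
gripper_width: 0.0192
```

```bash
python3 a.py; python3 - <<'E'
from h import *
np.set_printoptions(precision=4,suppress=True)
H=np.array([.6043,-.2527,.105]); n=np.array([.9407,-.3393,0]); y=np.array([.3393,.9407,0])
p=env.snapshot('side'); E=ext(p); im=p['image'][:,:,::-1].copy()
def P(th,v,r=.15,off=0): return proj(p,H-np.cos(th)*r*n+np.sin(th)*r*np.array([0,0,1])+v*y+off*(np.sin(th)*n+np.cos(th)*np.array([0,0,1])),E)
K=5; x0,y0=250,50; c=cv2.resize(im[y0:y0+110,x0:x0+150],None,fx=K,fy=K,interpolation=cv2.INTER_CUBIC)
q=lambda u: tuple(int(a) for a in ((u-[x0,y0])*K+K/2))
for th,col in((1.62,(0,0,255)),(1.72,(0,255,0)),(1.82,(255,0,0))):
    for off in (-.004,.004):
        cv2.polylines(c,[np.array([q(P(th,.093,0,off)),q(P(th,.093,.15,off)),q(P(th,-.093,.15,off))])],False,col,1)
cv2.imwrite('pics/f1.png',c); print(c.shape)
for nm in('side','top'):
    p=env.snapshot(nm); print(nm,[(round(d['score'],2),d['location'],onz(p,d['location'],.105,ext(p))) for d in env.tip_of(p,'flap_hinge')[:2]])
E
```

```text
23.75 [ 0.6303 -0.2615  0.2687] w 0.019182795525527062 F case x,y,z -2.894790448142155 4.869213909778958 0.6710646999139582 torque [ 0.8368  0.5347 -0.0208] grip rel hinge 0.027481206673601717 0.0005141025513574097 0.18270563867190193 r 0.18476083763272128 theta 1.7200896451061507 tilt [-0.0007  0.0016 -1.    ]
side knob 0.95 theta 1.6259215764381019 r 0.18132571071809403
(550, 750, 3)
side [(0.58, [332.5, 129.5], array([ 0.6133, -0.249 ,  0.105 ]))]
top [(0.79, [513.0, 221.2], array([ 0.6089, -0.2556,  0.105 ])), (0.16, [261.1, 165.5], array([0.7477, 0.2324, 0.105 ]))]
```

View pics/f1.png

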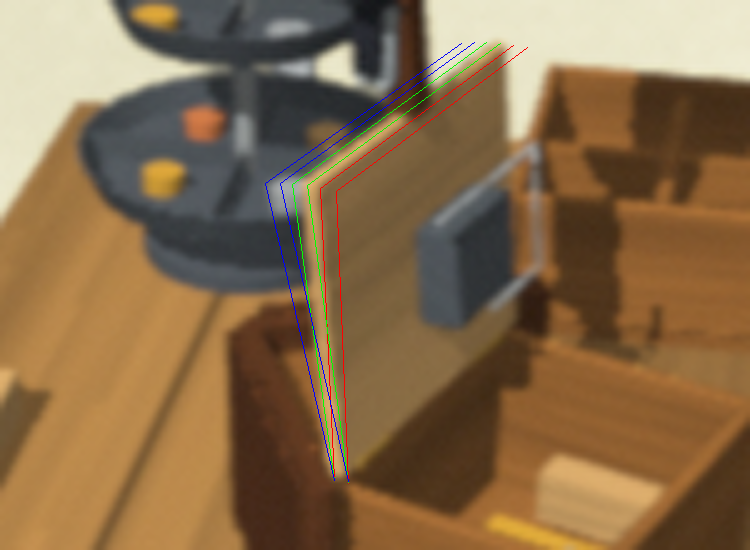

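The overlay puts the flap edge nearest the 1.72 line (green), perhaps 0.02 rad short of it. I'll nudge it 2 mm and run final checks.

Request:
{"api": "send_rows", "payload": {"commands": "-0.001 0 0 0 0 0; -0.001 0 0 0 0 0; 0 0 0 0 0 0; 0 0 0 0 0 0; 0 0 0 0 0 0"}}

```text
clock: 24.6
ee_pos: [0.632, -0.2621, 0.2684]
tool_rot: [-0.001, 0.172, 0.985, 0.001]
contact_force: [-1.1, 4.8, -0.6]
gripper_width: 0.0189
```

Request:
{"api": "send_rows", "payload": {"commands": "0 0 0 0 0 0; 0 0 0 0 0 0; 0 0 0 0 0 0; 0 0 0 0 0 0; 0 0 0 0 0 0"}}

```text
clock: 25.1
ee_pos: [0.632, -0.2621, 0.2684]
tool_rot: [-0.001, 0.172, 0.985, 0.001]
contact_force: [-0.4, 5.1, -1.6]
gripper_width: 0.0193
```

```bash
python3 a.py; python3 - <<'E'
from h import *
np.set_printoptions(precision=3,suppress=True)
p=env.snapshot('side'); E=ext(p)
for n,z in(('bushing_a',.015),('bushing_b',.005),('gear',0),('oil',0),('spool',0),('hammer',0),('screwdriver',0),('glue',0),('tin',0)):
    print(n,[(round(d['score'],2),onz(p,d['location'],z,E)[:2]) for d in env.tip_of(p,n)[:4] if d['score']>.4])
a=cv2.imread('pics/side0.png').astype(int); d=np.abs(a-p['image'][:,:,::-1]).max(2)>60
m=cv2.morphologyEx(d.astype(np.uint8),cv2.MORPH_OPEN,np.ones((3,3)))
N,l,st,c=cv2.connectedComponentsWithStats(m); print([(st[i].tolist()) for i in range(1,N)])
E
```

```text
25.1 [ 0.632  -0.2621  0.2684] w 0.019279830125135844 F case x,y,z -2.0966181932156234 4.713525960310746 -1.567408429412032 torque [ 0.907   0.6187 -0.0066] grip rel hinge 0.029308967612062878 0.0005038360685384435 0.1824403275860732 r 0.18477956789699085 theta 1.7300849205311424 tilt [-0.0012  0.0018 -1.    ]
side knob 0.93 theta 1.6771344867974805 r 0.1863621110082114
bushing_a [(0.78, array([0.479, 0.033])), (0.66, array([0.579, 0.121])), (0.66, array([0.357, 0.049])), (0.65, array([0.492, 0.099]))]
bushing_b [(0.78, array([0.48 , 0.022])), (0.66, array([0.581, 0.111])), (0.66, array([0.356, 0.039])), (0.65, array([0.493, 0.089]))]
gear [(0.77, array([0.455, 0.161])), (0.71, array([0.432, 0.417]))]
oil [(0.81, array([0.373, 0.149]))]
spool [(0.92, array([0.431, 0.41 ]))]
hammer [(0.57, array([0.784, 0.241]))]
screwdriver [(0.96, array([ 0.423, -0.041]))]
glue [(0.76, array([0.558, 0.49 ]))]
tin [(0.95, array([0.769, 0.054]))]
[[308, 0, 43, 106, 2172], [580, 0, 30, 55, 633], [600, 29, 40, 59, 1666], [369, 65, 26, 24, 238], [396, 67, 3, 3, 9], [391, 72, 8, 9, 64], [635, 85, 5, 12, 4
[... 313 characters left out ...]
 131, 3, 3, 9], [407, 158, 10, 6, 49], [603, 171, 28, 22, 412], [634, 172, 6, 7, 39], [553, 191, 8, 10, 52], [597, 191, 17, 23, 245], [535, 194, 10, 29, 196], [635, 195, 5, 9, 35], [562, 196, 11, 16, 91], [581, 204, 18, 18, 167], [632, 208, 3, 3, 9], [630, 212, 10, 18, 113], [531, 215, 75, 110, 3241], [602, 218, 12, 9, 59], [615, 225, 12, 7, 55], [609, 231, 5, 6, 25], [521, 234, 5, 12, 49], [615, 238, 7, 4, 25], [624, 238, 16, 11, 129], [313, 240, 12, 16, 147], [395, 243, 4, 6, 20], [597, 261, 43, 69, 845], [521, 269, 20, 94, 1073], [298, 311, 5, 4, 17], [288, 313, 5, 3, 15], [542, 312, 98, 168, 9506], [286, 320, 5, 4, 16], [589, 326, 3, 3, 9], [514, 344, 12, 44, 350], [578, 471, 11, 8, 42]]
```

```bash
python3 -c "
from h import *
p=env.snapshot('side'); print([(round(d['score'],2),onz(p,d['location'],.023,ext(p)).round(3)) for d in env.spot_in(p,'bushing_b')])
print(env.sign_off()); s=env.state(); print(s['clock'],s['ee_pos'],s['gripper_width'])"
```

```text
[(0.86, array([0.593, 0.316, 0.023])), (0.78, array([0.489, 0.089, 0.023])), (0.62, array([0.48 , 0.016, 0.023])), (0.52, array([0.582, 0.116, 0.023])), (0.47, array([0.371, 0.148, 0.023]))]
the job is handed in; nothing more can be done
None
the job is handed in; nothing more can be done
```

The job is done and handed in, at about 25 s of the 72 s allowed.

- **Fitting bushing:** I told the two apart by bore size in the wrist pictures. The 15 mm one slid down the pin without resistance, and I pressed it home with about 23 N. The side picture shows it standing on the block.
- **Other bushing:** it is in the tray. I did not try it on the pin. The last check found it there, at about (0.59, 0.31).
- **Flap:** the arm raised it slowly and still holds the knob at 40 N, with the arm still and about 5 N on the tool at the last check. It never went over backwards.
- **Other things on the bench:** the seven listed ones (gear, oil, spool, hammer, screwdriver, glue and tin) were found within about 2 cm of their first estimates. I did not check that more closely.

**Flap angle:** my checks disagree slightly.
- The arm's position gave 1.72 rad.
- An overlay on the side picture suggested about 1.70, so I nudged the flap 2 mm further.
- After the nudge the arm reads 1.73 and the overlay would put it at about 1.71.
- The network's view of the knob, partly hidden by the fingers, reads 1.68.
- I take it to be within a few hundredths of the 1.72 balance point.

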